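# Latch the blue plate's sprung carrier at the reading position

## Task

Push the front tab of the plate reader carrier that holds the blue microplate well past its red stop pin, then let it go so that it springs back and latches at its middle position against the dropped pin. Only push the tab, from its front: do not grip it, do not touch or lift the plates, and leave the other carrier, with the orange plate, fully out. Leave the tip rack, the beaker and the bottle where they stand.

Things in the scene. Friction and masses are not known exactly. Their poses are not given: they have to be found in the camera images.
- reader: cream twin-lane plate reader fixed to the bench. Origin at bench level; carriers are pushed in along its +x, tabs at its -x end. Deck x -140 to 180 mm, y -125 to 125 mm, 22 mm high; hood over x 69 to 181 mm, 80 mm high. Lanes along x at y = +52 mm (left) and -52 mm (right). Pin brackets at x = -30 mm, y = +/-97 to 121 mm, 54 mm high
- carrier_left (a joint): travel of the left (reader's +y) carrier, m: 0 = sprung out to the front (start), grows as it is pushed along the reader's +x, end stop 0.060. A spring drives it back (3 N at 0, 6.6 N at 0.060, damping 25 N per m/s). Past 0.031 its stop pin drops behind its rail (allow 0.2 s; 0.045 to 0.055 is a good push); let go, it returns to 0.030 and the pin holds it. Let go earlier, it returns to 0
- tab_left (a point): centre of the front face of the upright yellow push tab of the left (reader's +y) carrier, black stripe near its top: 56 mm wide, 8 mm thick, 30 to 75 mm above the bench, at the carrier's front end. The face looks along the reader's -x; axes as the reader's; moves with the carrier. In front of the tab the deck (22 mm high) goes on for 35 mm, then bare bench
- pin_left (a joint): stop pin of the left (reader's +y) carrier: 0 = up, riding on the carrier's rail (the start), 0.008 = dropped, blocking the rail. Sprung downwards, drops by itself
- pin_top_left (a point): top of the red 13 mm button of the left (reader's +y) stop pin, on the bracket at the outer side of the lane, 70 mm above the bench when up, 62 mm when dropped
- carrier_right (a joint): travel of the right (reader's -y) carrier, m: 0 = sprung out to the front (start), grows as it is pushed along the reader's +x, end stop 0.060. A spring drives it back (3 N at 0, 6.6 N at 0.060, damping 25 N per m/s). Past 0.031 its stop pin drops behind its rail (allow 0.2 s; 0.045 to 0.055 is a good push); let go, it returns to 0.030 and the pin holds it. Let go earlier, it returns to 0
- tab_right (a point): centre of the front face of the upright yellow push tab of the right (reader's -y) carrier, black stripe near its top: 56 mm wide, 8 mm thick, 30 to 75 mm above the bench, at the carrier's front end. The face looks along the reader's -x; axes as the reader's; moves with the carrier. In front of the tab the deck (22 mm high) goes on for 35 mm, then bare bench
- pin_right (a joint): stop pin of the right (reader's -y) carrier: 0 = up, riding on the carrier's rail (the start), 0.008 = dropped, blocking the rail. Sprung downwards, drops by itself
- pin_top_right (a point): top of the red 13 mm button of the right (reader's -y) stop pin, on the bracket at the outer side of the lane, 70 mm above the bench when up, 62 mm when dropped
- plate_blue: blue loose microplate with 24 pale wells, 128 x 85 x 14.5 mm (long side along the reader's x), 70 g, lying in the shallow nest of one of the two carriers (which one varies). Origin at the centre of its underside, 30 mm above the bench; 65 mm behind the face of that carrier's tab
- plate_orange: orange loose microplate with 24 pale wells, 128 x 85 x 14.5 mm (long side along the reader's x), 70 g, lying in the shallow nest of one of the two carriers (which one varies). Origin at the centre of its underside, 30 mm above the bench; 65 mm behind the face of that carrier's tab
- tip_rack: pink pipette tip rack with amber tips, loose, 120 x 80 mm, 63 mm high with its tips; origin under its centre
- beaker: clear glass beaker, loose, 68 mm across, 95 mm high; origin under its centre
- reagent: amber bottle with a blue cap, loose, 60 mm across, 110 mm high; origin under its centre
Things that resemble listed ones, but are neither listed nor needed, are in the scene too. What is shaped like the reagent but black or green is not meant.

How it is judged:
By the outcome, as a careful person would: the job done as asked, in the order asked, and still so for the second after the job is handed in, with the robot touching nothing.
It also fails if it takes over 38 s, if anything falls off the work surface, if the arm or the gripper's body presses on something with over 40 N, if the wrist force passes 120 N, or if a joint passes its speed limit or range.

## Robot

A 6-joint arm with a two-finger parallel gripper is mounted at the origin on the work surface. World frame = base frame: x ahead of the robot, y to its left, z up, the work surface at z = 0. Lengths are in mm, angles in rad, forces in N, time in s.
With the tool pointing down it reaches from about 350 to 875 mm from the base axis. Payload 4.2 kg.
Tool frame: the origin (TCP) lies between the finger pads; the fingertips stand 11 mm ahead of it and the grasp point (between the pads) lies 8 mm behind it; z points along the fingers, y is the direction in which the jaws open and shut (so a half turn about z gives the same grasp; the last joint's range is limited). The gripper opens to 85 mm and grips with 20 to 120 N. Pads are 22 mm wide; open, the fingers measure 114 mm over their backs; the gripper's body (76 mm by 85 mm) begins 54 mm behind the grasp point. The pads swing forward as they close: fully open they stand 13 mm farther back than shut.
Start: joints at [1.574, 0.385, 0.008, 0, -1.194, -0.259], TCP at [158.105, 604.65, 242.312] pointing down, gripper open.
Joint ranges: [-3.14, 3.14], [-1.21, 2.06], [-1.07, 1.41], [-3.16, 2.05], [-2.99, -0.16], [-3.1, 3.1]. Speed limits (rad/s): [2.79, 2.79, 3.14, 3.14, 3.14, 3.14].

## Interface

Orientations are given as a unit quaternion [x, y, z, w].
In Python, from bench import * gives the robot as it stands.
- The arm moves only by the tool servo_tool, never from a script. Its argument "rows" is a list of rows, each a list of 7 numbers: the opening, from 0 (shut) to 1 (fully open), then the shift along the tool's x, y, z in cm, then the turn, a rotation vector about the tool's x, y, z in degrees. A call has 1 to 12 rows; each row shifts and turns the commanded pose from where the row before left it, along the tool's axes as they then stand; what a row does not reach is not made up. A row lasts 1/10 s, in which the tool goes at most 50 mm and 8.59 degrees, less where a joint would pass 70% of its speed; a pose out of reach is approached as far as the arm can. A call is refused whole if a number of a shift passes 5 or a number of a turn 8.59, either way. A call with a gripper value outside its range is refused whole. The fingers move at their own pace and stop on an object; the grip force is fixed at half the most. Time passes only in rows, so rows that do not move let the fingers close. It gives the time, the measured TCP pose, the force and the opening at its end, in the units of the state.
- read_state(): the state, without advancing time (a new reading comes with each control period).
- get_image(name): name is "scene" or "side" or "wrist"; returns a dict with "image" (420x560x3 uint8, red, green, blue), "mtx" (3x3 intrinsics, pixels), "k1" (the pictures are not rectified: a ray, as slopes to the right and down, at radius r is drawn at 1 + k1 r^2 times it, then the intrinsics apply), "extrinsics" (4x4, takes a point from camera to world coordinates). Camera axes: x right, y up, looking along -z (the intrinsics and any distortion apply to the point x, -y, -z); pixel columns grow to the right and rows downward; lengths in mm; the calibration is good to about 2 mm. A picture is of the moment at which its call begins. There is no depth.
- job_done(): hands the job in, once; it reports no verdict.
The state is a dict: "clock": time; "joints": joint angles; "joint_vel": joint speeds; "joint_efforts": joint torques, N m; "position": TCP position; "ee_rot": TCP orientation; "contact_force": force on the tool from outside, world axes, zero at the start; "wrist_torque": the same for the moment, N m; "gripper_width": finger opening in mm.
Only numpy, scipy, OpenCV 4.12 (cv2) and the standard library are available. Lean on these libraries where they do the work, as an engineer would, in place of code of your own. Each camera call takes 0.05 s, during which the arm holds its last target. There are 200 camera calls.

## Working session

There is one attempt and no reset: what is moved stays moved. The work goes in short steps, Python scripts to look and compute and a tool call to move; the robot and the scene stay as the last step left them, time stands still between calls to the robot, and variables do not carry over. Pictures are saved under pics/ and viewed, about 8 in all and at most 12, crops included, and the job is handed in when it is done.

Besides the shell and the picture viewer there is one more tool, called after "Request:" by a JSON object that holds its "method" and its "body". servo_tool: Moves the arm, as the interface text tells. Its arguments: {"type":"object","properties":{"rows":{"type":"array","items":{"type":"array","items":{"type":"number"}}}},"required":["rows"]}

```bash
mkdir -p pics; cat > h.py <<'E'
from bench import *
import numpy as np, cv2, pickle
def snap(n,f):
    d=get_image(n); cv2.imwrite(f'pics/{f}.png',d['image'][:,:,::-1]); pickle.dump(d,open(f'pics/{f}.pkl','wb')); return d
def proj(d,P):
    E=d['extrinsics']; p=(np.asarray(P,float)-E[:3,3])@E[:3,:3]
    s=np.stack([p[...,0]/-p[...,2],-p[...,1]/-p[...,2]],-1); r2=(s**2).sum(-1,keepdims=True)
    s=s*(1+d['k1']*r2); K=d['mtx']; return s@K[:2,:2].T+K[:2,2]
E
python3 - <<'E'
from h import *
a=snap('scene','s0');b=snap('side','d0')
cv2.imwrite('pics/w.png',np.vstack([a['image'],])[:,:,::-1])
for d in(a,b): print(d['mtx'],d['k1'],d['extrinsics'].round(3))
print(read_state())
E
```

```text
[[422.9464191    0.         284.66392686]
 [  0.         422.9464191  211.57204459]
 [  0.           0.           1.        ]] -0.07540584241086432 [[ 2.180000e-01 -7.220000e-01  6.570000e-01  1.281272e+03]
 [ 9.760000e-01  1.750000e-01 -1.320000e-01 -1.279870e+02]
 [-1.900000e-02  6.700000e-01  7.420000e-01  8.855220e+02]
 [ 0.000000e+00  0.000000e+00  0.000000e+00  1.000000e+00]]
[[461.50540484   0.         279.71398413]
 [  0.         461.50540484 206.87274004]
 [  0.           0.           1.        ]] 0.010724059416403487 [[ 8.80000e-01  2.97000e-01 -3.71000e-01  1.63395e+02]
 [-4.75000e-01  5.21000e-01 -7.09000e-01 -7.47288e+02]
 [-1.70000e-02  8.00000e-01  6.00000e-01  7.14002e+02]
 [ 0.00000e+00  0.00000e+00  0.00000e+00  1.00000e+00]]
{'clock': 0.1, 'joints': array([ 1.57360773e+00,  3.85445065e-01,  6.76013461e-03, -4.03633213e-04,
       -1.19398002e+00, -2.58601813e-01]), 'joint_vel': array([-0.00037787, -0.00194628,  0.00469444,  0.00143703,  0.00022156,
       -0.00158517]), 'joint_efforts': array([-2.32920374e-04, -3.93318665e+01,  1.88931084e+01,  4.19803977e+00,
       -2.57838517e-03,  4.30420627e-06]), 'position': array([157.99438991, 604.18950355, 241.3555586 ]), 'ee_rot': array([ 9.91822603e-01, -1.27620592e-01, -6.42146633e-05,  9.50789656e-04]), 'contact_force': array([ 0.62622925,  0.90796306, -0.25161511]), 'wrist_torque': array([-0.00950711, -0.06174637,  0.03082423]), 'gripper_width': 85.3277728479709}
```

View pics/s0.png

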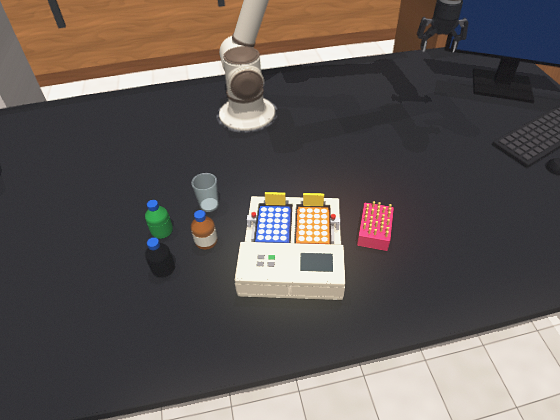

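View pics/d0.png

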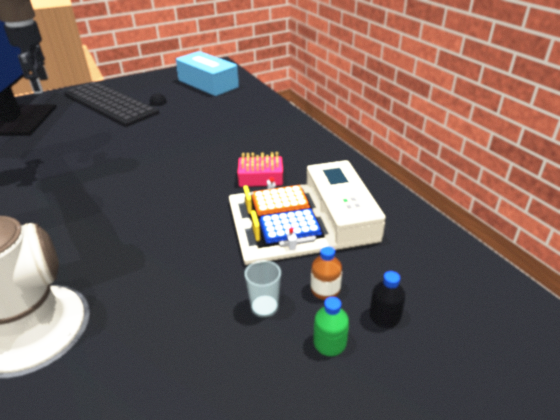

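The scene view shows the blue plate in the reader's -y (right) lane, with tabs toward the robot at about (275,198) and (313,199). Next I'll enlarge crops to fit the pose.

```bash
python3 - <<'E'
import cv2
a=cv2.imread('pics/s0.png')[180:305,225:355]; cv2.imwrite('pics/sc.png',cv2.resize(a,None,fx=6,fy=6*.8,interpolation=cv2.INTER_CUBIC)[:600])
a=cv2.imread('pics/d0.png')[155:265,222:392]; cv2.imwrite('pics/dc.png',cv2.resize(a,None,fx=4.7,fy=4.7,interpolation=cv2.INTER_CUBIC))
E
```

```text
(no output)
```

View pics/sc.png

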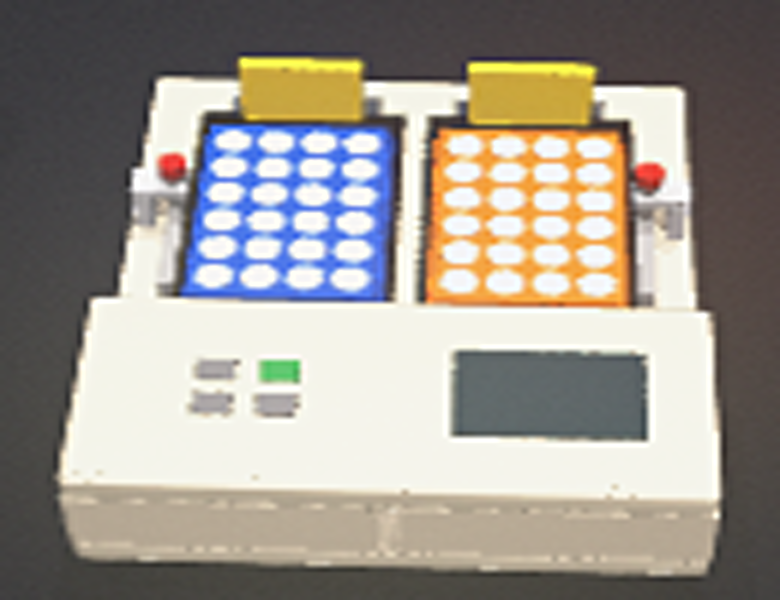

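View pics/dc.png

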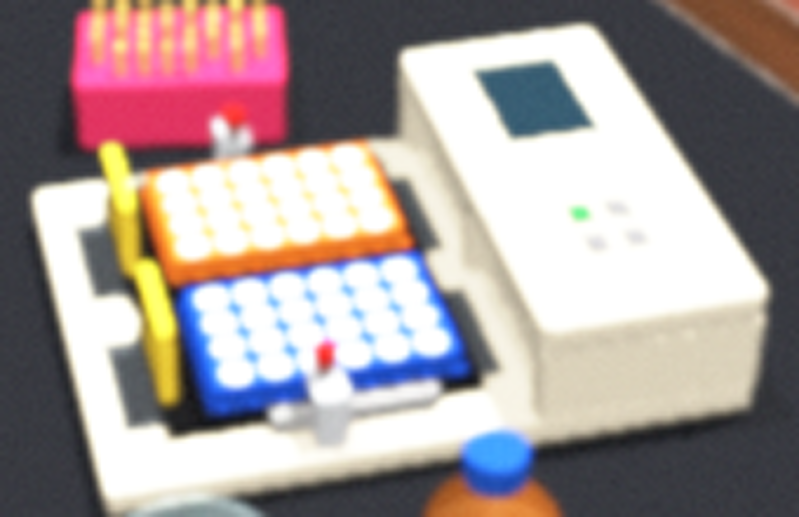

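```bash
cat > fit.py <<'E'
from h import *
from scipy.optimize import least_squares
L=lambda f:pickle.load(open(f'pics/{f}.pkl','rb'))
S,D=L('s0'),L('d0')
ps=[((-140,-125,22),157,78),((-140,125,22),684,88),((181,-125,80),62,487),((181,125,80),718,500),((69,-125,80),90,298),((69,125,80),712,312),((-30,-109,67),172,162),((-30,109,67),650,172),((-105,-80,75),240,59),((-105,-24,75),363,61),((-105,24,75),468,64),((-105,80,75),597,66)]
pd=[((-140,125,22),35,190),((-140,-125,22),110,508),((69,125,80),402,48),((69,-125,80),545,330),((181,-125,80),768,290),((181,125,80),597,27),((-30,-109,68),326,347),((-30,109,68),234,108)]
A=np.array([p[0] for p in ps]);a=np.array([(225+p[1]/6,180+p[2]/4.8) for p in ps])
B=np.array([p[0] for p in pd]);b=np.array([(222+p[1]/4.7,155+p[2]/4.7) for p in pd])
def W(q,P):
    c,s=np.cos(q[2]),np.sin(q[2]); P=np.asarray(P,float)
    return np.stack([q[0]+c*P[...,0]-s*P[...,1],q[1]+s*P[...,0]+c*P[...,1],P[...,2]],-1)
f=lambda q:np.r_[(proj(S,W(q,A))-a).ravel(),(proj(D,W(q,B))-b).ravel()]
r=least_squares(f,[600,0,0],x_scale=[100,100,.1],loss='soft_l1')
if __name__=='__main__':
    print(r.x,f(r.x).reshape(-1,2).round(1).tolist())
    for w in('S','D'):
        g=least_squares(lambda q:f(q)[:24] if w=='S' else f(q)[24:],r.x,x_scale=[100,100,.1]);print(w,g.x)
    print(W(r.x,[(-105,-52,52),(-105,52,52),(-140,-52,22)]), [np.cos(r.x[2]),np.sin(r.x[2])])
E
python3 fit.py
```

```text
[ 6.05519642e+02  2.70769142e+01 -2.76021181e-01] [[-0.4, -0.2], [-0.1, 0.1], [-2.1, -0.8], [0.4, 0.6], [-0.5, -0.7], [-0.4, -0.3], [-2.7, 0.8], [1.9, 1.2], [-0.6, -0.1], [-0.4, -0.0], [-0.0, -0.2], [-0.6, -0.0], [0.0, -1.5], [-0.8, -5.0], [-0.2, -0.6], [-0.3, -2.1], [0.5, -1.2], [-0.8, -1.6], [0.4, 0.8], [-0.3, -1.2]]
S [ 6.05519090e+02  2.83563342e+01 -2.71467807e-01]
D [ 6.02703062e+02  2.15671261e+01 -2.73100099e-01]
[[490.32262563   5.66085808  52.        ]
 [518.66570456 105.72418741  52.        ]
 [456.64746672  15.19939426  22.        ]] [np.float64(0.9621473974007605), np.float64(-0.272529605134824)]
```

Pose fit is good to a few mm; yaw is about −15.7°. The tool's x is already nearly along the push direction. Next I transit at height with the gripper shut.

Request:
{"method": "servo_tool", "body": {"rows": [[0, 2.1, 2.5, 0, 0, 0, 1], [0, 2.1, 2.5, 0, 0, 0, 0], [0, 2.1, 2.5, 0, 0, 0, 0], [0, 2.1, 2.5, 0, 0, 0, 0], [0, 2.1, 2.5, 0, 0, 0, 0], [0, 2.1, 2.5, 0, 0, 0, 0], [0, 2.1, 2.5, 0, 0, 0, 0], [0, 2.1, 2.5, 0, 0, 0, 0], [0, 2.1, 2.5, 0, 0, 0, 0], [0, 2.1, 2.5, 0, 0, 0, 0], [0, 2.1, 2.5, 0, 0, 0, 0], [0, 2.1, 2.5, 0, 0, 0, 0]]}}

```text
clock: 1.3
position: [320.4, 246.5, 242.1]
ee_rot: [0.991, -0.136, -0.0, 0.0]
contact_force: [0.4, 0.2, -0.7]
gripper_width: -0.2
```

Request:
{"method": "servo_tool", "body": {"rows": [[0, 2.1, 2.4, 0, 0, 0, 0], [0, 2.1, 2.4, 0, 0, 0, 0], [0, 2.1, 2.4, 0, 0, 0, 0], [0, 2.1, 2.4, 0, 0, 0, 0], [0, 2.1, 2.4, 0, 0, 0, 0], [0, 2.1, 2.4, 0, 0, 0, 0], [0, 1.5, 2.4, 0, 0, 0, 0], [0, 0.5, 1.5, 0, 0, 0, 0], [0, 0, 0, 0, 0, 0, 0], [0, 0, 0, 0, 0, 0, 0]]}}

```text
clock: 2.3
position: [411.3, 32.3, 242.1]
ee_rot: [0.991, -0.137, -0.0, -0.0]
contact_force: [-0.7, -0.5, -0.5]
gripper_width: -0.2
```

```bash
cat > rel.py <<'E'
from fit import *
from scipy.spatial.transform import Rotation as R
def rel():
    s=read_state(); M=R.from_quat(s['ee_rot']).as_matrix(); q=r.x.copy()
    t=W(q,np.array([-105,-52,50.])); x=np.array([np.cos(q[2]),np.sin(q[2]),0]); y=np.array([-x[1],x[0],0])
    e=s['position']-t
    print('t',s['clock'],'pos',s['position'].round(1),'reader-frame offset from tab face',(e@x).round(1),(e@y).round(1),'F',(s['contact_force']).round(1),'w',s['gripper_width'])
    print('toolx in reader',(M[:,0]@x).round(4),(M[:,0]@y).round(4),'toolz',M[:,2].round(3),'need tool shift to face:',(M.T@-e).round(1))
E
python3 -c "
from rel import *
rel()
snap('side','d1');snap('wrist','w1')"
```

```text
t 2.3 pos [411.3  32.3 242.1] reader-frame offset from tab face -83.3 4.1 F [-0.7 -0.5 -0.5] w -0.16460513093346277
toolx in reader 1.0 0.0018 toolz [-0.  0. -1.] need tool shift to face: [ 83.3   4.2 192.1]
```

View pics/w1.png

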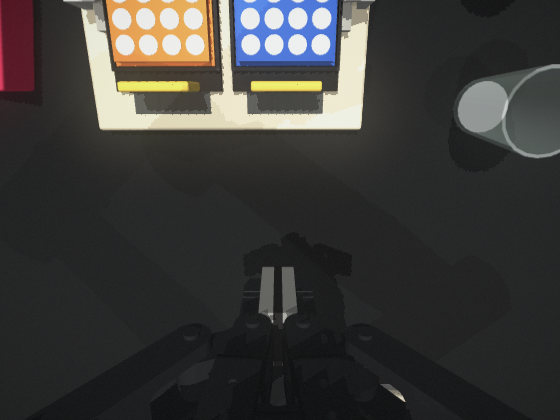

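The wrist view shows the blue lane's tab top at u 251–322, v≈81–91, and the deck front corners at (100,129) and (361,129). I'll refine the fit with these.

```bash
python3 - <<'E'
from fit import *
d=L('w1')
C=[(-105,-80,75),(-105,-24,75),(-140,125,22),(-140,-125,22),(-105,80,75)]
c=np.array([(322,90.5),(251,90.5),(101,129),(361,129),(118,90.5)])
print(proj(d,W(r.x,C)).round(1))
fw=lambda q:(proj(d,W(q,C))-c).ravel()
g=least_squares(fw,r.x,x_scale=[100,100,.1]);print(g.x,g.fun.round(1))
j=least_squares(lambda q:np.r_[f(q),fw(q)],r.x,x_scale=[100,100,.1],loss='soft_l1');print(j.x)
for q in(r.x,g.x,j.x):print(W(q,[-105,-52,50]))
E
```

```text
[[320.5  87. ]
 [248.4  86.9]
 [ 96.1 126.2]
 [360.4 126.4]
 [114.6  86.9]]
[ 6.02431958e+02  2.60159796e+01 -2.74546496e-01] [ 1.  -0.1  0.1  0.  -2.2  0.3  1.4  0.1 -0.3  0.2]
[ 6.03021567e+02  2.63026859e+01 -2.74402358e-01]
[490.32262563   5.66085808  50.        ]
[487.26664926   4.43006765  50.        ]
[487.85937005   4.70017441  50.        ]
```

Request:
{"method": "servo_tool", "body": {"rows": [[0, 0.6, 0.2, 2, 0, 0, 0], [0, 0.6, 0.2, 2.5, 0, 0, 0], [0, 0.6, 0.2, 2.5, 0, 0, 0], [0, 0.6, 0, 2.5, 0, 0, 0], [0, 0.6, 0, 2.5, 0, 0, 0], [0, 0, 0, 2.5, 0, 0, 0], [0, 0, 0, 2, 0, 0, 0], [0, 0, 0, 1.5, 0, 0, 0], [0, 0, 0, 1, 0, 0, 0], [0, 0, 0, 0, 0, 0, 0], [0, 0, 0, 0, 0, 0, 0]]}}

```text
clock: 3.5
position: [439.2, 19.0, 52.7]
ee_rot: [0.991, -0.136, 0.0, -0.0]
contact_force: [-0.1, -0.7, -0.3]
gripper_width: -0.1
```

Request:
{"method": "servo_tool", "body": {"rows": [[0, 0.5, 0, 0, 0, 0, 0], [0, 0.8, 0, 0, 0, 0, 0], [0, 0.8, 0, 0, 0, 0, 0], [0, 0.5, 0, 0, 0, 0, 0], [0, 0.2, 0, 0, 0, 0, 0], [0, 0, 0, 0, 0, 0, 0], [0, 0, 0, 0, 0, 0, 0]]}}

```text
clock: 4.2
position: [465.5, 10.8, 52.2]
ee_rot: [0.991, -0.136, -0.0, 0.0]
contact_force: [-0.6, 0.6, -0.3]
gripper_width: 0.0
```

Request:
{"method": "servo_tool", "body": {"rows": [[0, 0.3, 0, 0, 0, 0, 0], [0, 0.3, 0, 0, 0, 0, 0], [0, 0.3, 0, 0, 0, 0, 0], [0, 0.3, 0, 0, 0, 0, 0], [0, 0.3, 0, 0, 0, 0, 0], [0, 0.3, 0, 0, 0, 0, 0], [0, 0.2, 0, 0, 0, 0, 0], [0, 0, 0, 0, 0, 0, 0], [0, 0, 0, 0, 0, 0, 0]]}}

```text
clock: 5.1
position: [484.0, 5.6, 52.1]
ee_rot: [0.991, -0.136, -0.001, 0.0]
contact_force: [-4.0, 3.1, 2.1]
gripper_width: -0.1
```

```bash
python3 - <<'E'
from rel import *
rel()
a=snap('side','d2')['image'][155:265,222:392];b=snap('scene','s2')['image'][180:290,225:395]
cv2.imwrite('pics/c2.png',cv2.resize(np.vstack([a,b]),None,fx=2.7,fy=2.7,interpolation=2)[:,:,::-1])
E
```

```text
t 5.1 pos [484.    5.6  52.1] reader-frame offset from tab face -6.1 -1.8 F [-4.   3.1  2.1] w -0.10977394551658508
toolx in reader 1.0 0.0025 toolz [-0.002 -0.    -1.   ] need tool shift to face: [ 6.1 -1.8  2.1]
```

View pics/c2.png

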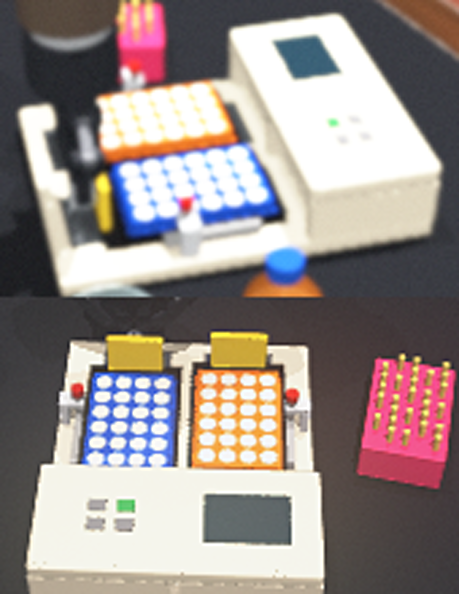

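The fingers touch the tab at about 5 N, with roughly 6 mm of travel so far: in the lower panel the blue tab now sits slightly behind the orange one. I'll push another 44 mm and hold.

Request:
{"method": "servo_tool", "body": {"rows": [[0, 0.4, 0, 0, 0, 0, 0], [0, 0.5, 0, 0, 0, 0, 0], [0, 0.5, 0, 0, 0, 0, 0], [0, 0.5, 0, 0, 0, 0, 0], [0, 0.5, 0, 0, 0, 0, 0], [0, 0.5, 0, 0, 0, 0, 0], [0, 0.5, 0, 0, 0, 0, 0], [0, 0.5, 0, 0, 0, 0, 0], [0, 0.3, 0, 0, 0, 0, 0], [0, 0.2, 0, 0, 0, 0, 0], [0, 0, 0, 0, 0, 0, 0], [0, 0, 0, 0, 0, 0, 0]]}}

```text
clock: 6.4
position: [526.0, -6.2, 52.0]
ee_rot: [0.991, -0.136, -0.001, 0.0]
contact_force: [-4.9, 3.7, 4.1]
gripper_width: -0.2
```

Request:
{"method": "servo_tool", "body": {"rows": [[0, 0, 0, 0, 0, 0, 0], [0, 0, 0, 0, 0, 0, 0], [0, 0, 0, 0, 0, 0, 0]]}}

```text
clock: 6.7
position: [525.9, -6.2, 52.0]
ee_rot: [0.991, -0.136, -0.002, 0.0]
contact_force: [-4.6, 2.8, 3.3]
gripper_width: -0.1
```

```bash
python3 - <<'E'
from rel import *
rel()
a=snap('side','d3')['image'][155:265,222:392];b=snap('scene','s3')['image'][180:290,225:395]
cv2.imwrite('pics/c3.png',cv2.resize(np.vstack([a,b]),None,fx=2.7,fy=2.7,interpolation=2)[:,:,::-1])
E
```

```text
t 6.7 pos [525.9  -6.2  52. ] reader-frame offset from tab face 37.5 -1.7 F [-4.6  2.8  3.3] w -0.06470290946138553
toolx in reader 1.0 0.0025 toolz [-0.003 -0.    -1.   ] need tool shift to face: [-37.5  -1.8   2.1]
```

View pics/c3.png

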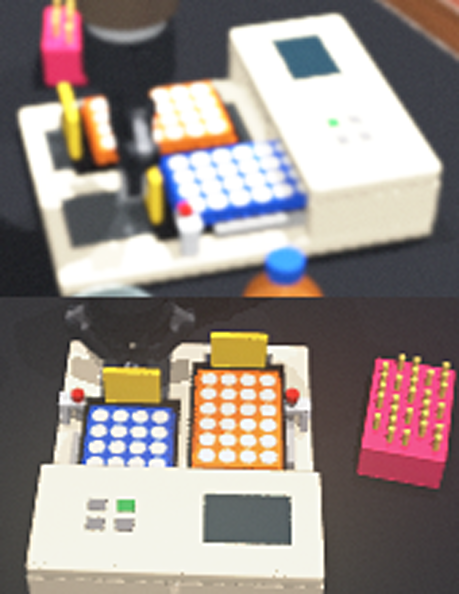

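The carrier is about 50 mm in and the blue lane's red pin has dropped (side crop 205→210, scene crop 390→395). The orange carrier hasn't moved. Now I release it gently and back off.

Request:
{"method": "servo_tool", "body": {"rows": [[0, -0.3, 0, 0, 0, 0, 0], [0, -0.4, 0, 0, 0, 0, 0], [0, -0.4, 0, 0, 0, 0, 0], [0, -0.4, 0, 0, 0, 0, 0], [0, -0.5, 0, 0, 0, 0, 0], [0, -0.8, 0, 0, 0, 0, 0], [0, -1.5, 0, 0, 0, 0, 0], [0, -2, 0, 0, 0, 0, 0], [0, -2, 0, 0, 0, 0, 0], [0, -1.5, 0, 0, 0, 0, 0], [0, -0.5, 0, 0, 0, 0, 0], [0, 0, 0, 0, 0, 0, 0]]}}

```text
clock: 8.0
position: [428.9, 22.0, 52.9]
ee_rot: [0.991, -0.136, 0.001, -0.001]
contact_force: [0.8, -0.5, 0.3]
gripper_width: 0.1
```

Request:
{"method": "servo_tool", "body": {"rows": [[0, 0, 0, -2, 0, 0, 0], [0, 0, 0, -3, 0, 0, 0], [0, 0, 0, -3, 0, 0, 0], [0, 0, 0, -3, 0, 0, 0], [0, 0, 0, -3, 0, 0, 0], [0, 0, 0, -2, 0, 0, 0], [0, 0, 0, 0, 0, 0, 0], [0, 0, 0, 0, 0, 0, 0], [0, 0, 0, 0, 0, 0, 0]]}}

```text
clock: 8.9
position: [428.0, 21.3, 211.4]
ee_rot: [0.991, -0.136, -0.001, 0.0]
contact_force: [-0.8, 0.3, -0.7]
gripper_width: -0.0
```

```bash
python3 - <<'E'
from rel import *
rel()
a=snap('side','d4')['image'][155:265,222:392];b=snap('scene','s4')['image'][180:290,225:395]
cv2.imwrite('pics/c4.png',cv2.resize(np.vstack([a,b]),None,fx=2.7,fy=2.7,interpolation=2)[:,:,::-1])
q=[603,26.3,-.2744]
for t in(0,30,50):print(t,((proj(L('s4'),W(q,[(-105+t,-80,75),(-105+t,-24,75)]))-[225,180])*2.7+[0,297]).round(1).tolist())
E
```

```text
t 8.9 pos [428.   21.3 211.4] reader-frame offset from tab face -64.2 -2.0 F [-0.8  0.3 -0.7] w -0.0013108325096725896
toolx in reader 1.0 0.0022 toolz [-0.002 -0.001 -1.   ] need tool shift to face: [ 64.5  -2.  161.3]
0 [[105.0, 328.3], [160.9, 329.7]]
30 [[102.3, 350.0], [159.2, 351.5]]
50 [[100.5, 364.9], [158.1, 366.4]]
```

View pics/c4.png

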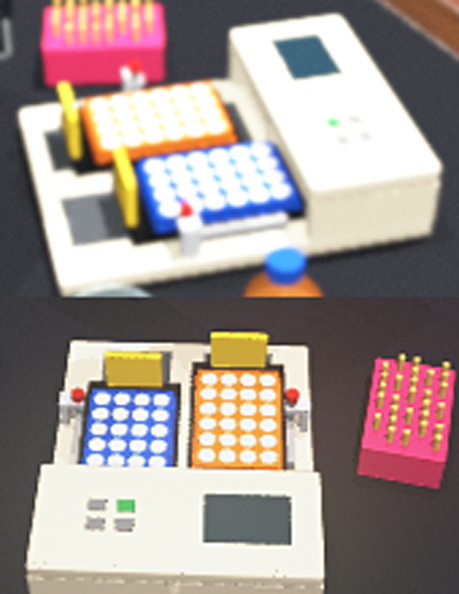

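The tab's top edge is at about (105–161, 352), which matches the prediction for 30 mm of travel (350–351.5). The pin is down, the orange carrier is fully out, and nothing else has moved.

```bash
python3 -c "
from bench import *
print(job_done())"
```

```text
the job is handed in; nothing more can be done
None
```

The carrier with the blue plate is latched at its middle position, and the job is handed in. It was the reader's right (-y) lane. I pushed its tab from the front with the shut gripper to about 50 mm of travel, held for about 0.5 s, then backed off and raised the arm clear.

**Last checks:**
- **Carrier:** the final pictures show its tab at about 30 mm, within a pixel of the predicted position.
- **Pin:** it looks dropped in both camera views. That is only about 5 pixels of shift in the enlarged crops, so I did not measure its height.
- **Other objects:** the orange carrier is still fully out, and the plates and tip rack look undisturbed. The beaker and bottle were only partly in the final crops, but the arm stayed away from both.
- **Force and time:** forces I read while pushing were about 7 N at most, with nothing touching at the end. It took about 9 s.

**Disagreement:** the first reader fit and the wrist-camera fit differed by about 3 mm. I used the wrist-camera value for the approach, and the difference was well within the push margin.

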